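# Pack the brass nipple and snap the lid on the fittings tub

## Robot

A 6-joint arm with a two-finger parallel gripper is mounted at the origin on the work surface. World frame = base frame: x ahead of the robot, y to its left, z up, the work surface at z = 0. Lengths are in m, angles in rad, forces in N, time in s.
With the tool pointing down it reaches from about 0.35 to 0.975 m from the base axis. Payload 4.9 kg.
Tool frame: the origin (TCP) lies midway between the tips of the shut fingers; the grasp point (between the pads) lies 19 mm behind it; z points along the fingers, y is the direction in which the jaws open and shut (so a half turn about z gives the same grasp; the last joint's range is limited). The gripper opens to 85 mm and grips with 20 to 120 N. Pads are 22 mm wide; open, the fingers measure 114 mm over their backs; the gripper's body (76 mm by 85 mm) begins 54 mm behind the grasp point. The pads swing forward as they close: fully open they stand 13 mm farther back than shut.
Start: joints at [-1.358, 0.053, 1.613, -0, 1.476, -0.119], TCP at [0.204, -0.591, 0.231] pointing down, gripper open.
Joint ranges: [-3.01, 3.01], [-1.01, 2.22], [0.06, 2.58], [-1.02, 4.17], [0.09, 2.62], [-3.14, 3.14]. Speed limits (rad/s): [2.57, 2.57, 3.14, 3.14, 3.14, 3.14].

## Interface

Orientations are given as a unit quaternion [w, x, y, z].
In Python, from plant import state, grab_frame, camera_params, job_done, boxes_of gives the robot as it stands.
- The arm moves only by the tool step_arm, never from a script. Its argument "steps" is a list of rows, each a list of 4 numbers: the shift along the tool's x, y, z in mm, then the turn about the tool's z in degrees. A call has 1 to 8 rows; each row shifts and turns the pose as measured when the row begins, along the tool's axes as they then stand; what a row does not reach is not made up. A row lasts 1/10 s, in which the tool goes at most 50 mm and 8.59 degrees, less where a joint would pass 70% of its speed; a pose out of reach is approached as far as the arm can. A call is refused whole if a number of a shift passes 50 or a number of a turn 8.59, either way. A call with a gripper value outside its range is refused whole. "claw" is the opening in per cent of the stroke, from 0 (shut) to 100 (fully open), set as the call begins (left out, the last holds). The fingers move at their own pace and stop on an object; the grip force is fixed at half the most. Time passes only in rows, so rows that do not move let the fingers close. It gives the time, the measured TCP pose, the force and the opening at its end, in the units of the state.
- state(): the state, without advancing time (a new reading comes with each control period).
- grab_frame(name): name is "scene" or "top"; returns (picture, depth): 420x560x3 uint8, red, green, blue; 420x560 float32, m along the optical axis (not along the pixel's ray), 0 where there is no reading.
- camera_params(name): a dict with "mtx" (3x3 intrinsics, pixels), "k1" (the pictures are not rectified: a ray, as slopes to the right and down, at radius r is drawn at 1 + k1 r^2 times it, then the intrinsics apply), "extrinsics" (4x4, takes a point from camera to world coordinates). Camera axes: x right, y down, z forward; pixel columns grow to the right and rows downward; lengths in m; the calibration is good to about 2 mm. A picture is of the moment at which its call begins. camera_params takes no time and is no camera call.
- job_done(): hands the job in, once; it reports no verdict.
Trained networks look in the newest picture that a camera, given by its name, has taken for a name from the list of things; names that differ only in an ending like _2 or _b are one class to them, and where a whole thing is asked for, a point or a joint stands for the part that bears it (a point fixed in the world has none). Each returns a list of dicts, best first, with "p" (0 to 1); they miss things now and then, are a little off and sometimes report something else, mostly with a low value. They report only what shows in the picture. A call takes as long as a camera call. They do not tell look-alikes from the thing itself.
- boxes_of(camera, label): "box" ([left, top, width, height] in pixels, round what is visible of it).
The state is a dict: "time": time; "joint_pos": joint angles; "joint_vel": joint speeds; "joint_efforts": joint torques, N m; "tool_pos": TCP position; "tool_rot": TCP orientation; "contact_force": force on the tool from outside, world axes, zero at the start; "ft_torque": the same for the moment, N m; "gripper_width": opening from 0.0 (shut) to 1.0 (fully open).
Only numpy, scipy, OpenCV 4.12 (cv2) and the standard library are available. Lean on these libraries where they do the work, as an engineer would, in place of code of your own. Each camera call takes 0.05 s, during which the arm holds its last target. There are 200 camera calls.

## Task

Take the brass pipe nipple out of the three-compartment bin and put it into the open blue tub beside the two couplings already there, then set the loose orange lid on the tub and press it down all round until it is fully home and level, and let go. Leave the other two nipples in the bin and do not knock over or shift anything else on the bench.

Things in the scene. Friction and masses are not known exactly. Their poses are not given: they have to be found in the camera images.
- tub: open rectangular blue plastic tub, fixed to the bench in a low steel cradle (12 mm high, 12 mm wide round its foot); outside 150 mm (its x) by 110 mm (its y) by 75 mm high, walls and floor 4 mm thick. Its origin is the centre of its underside, on the bench, z up.
- tub_rim (a point): centre of the tub's open mouth, at rim height, 75 mm above the bench; axes as the tub
- tub_clip (a point): one of four white sprung clips standing 4.5 mm out of the tub's long walls (two facing +y, two -y) at x = +45 and -45 mm, 68 mm up. The lid's skirt must be forced over them: some 8 to 12 N over one clip, 15 to 22 N over the middle of a long side, 25 to 35 N at the centre. Friction on them then holds the lid. While one side is pressed in, the other tips up, till pressed in turn.
- lid: loose orange rectangular lid, 0.1 to 0.17 kg, lying right way up on the bench. Its origin is the centre of the skirt's lower edge, z up. Skirt inside 156 mm (x) by 116 mm (y): 3 mm clear of the tub all round; its lowest 8 mm flare out 4 mm. Long side goes along the tub's long side, either way round. Loose on the clips its origin is about 65 mm above the tub's; fully home, 57 mm.
- lid_top (a point): centre of the upper face of the lid's top plate, 21 mm above the lid's origin, at the foot of the grip rib; plate 162 mm (x) by 122 mm (y), 3 mm thick. Axes as the lid. Fully home, the plate rests on the tub's rim and this face is 78 mm above the bench.
- lid_grip (a point): centre of the top face of the white grip rib on the middle of the lid: 60 mm along the lid's x, 16 mm across its y, 26 mm high, its top 47 mm above the lid's origin; axes as the lid
- bin: open grey parts bin fixed to the bench, 270 mm (its x) by 100 mm (its y), 35 mm high, walls and floor 4 mm thick; two dividers make three compartments in a row along x, each about 86 by 92 mm, centred at x = -89, 0 and +89 mm. It stands on one side of the tub and the lid lies on the other. Its origin is the centre of its underside.
- brass_nipple: brass-coloured nipple (short pipe) standing in one of the three compartments, 0.07 to 0.13 kg, 27 mm diameter, 60 mm long, standing upright on the bin floor at the start. Its origin is the centre of its underside, z up.
- grey_nipple: silver-grey nipple in another compartment, 27 mm diameter, 60 mm long, standing upright on the bin floor at the start. Its origin is the centre of its underside, z up.
- black_nipple: plain dark, nearly black nipple in another compartment, 27 mm diameter, 60 mm long, standing upright on the bin floor at the start. Its origin is the centre of its underside, z up.
- coupling0: steel coupling already in the tub, on its +y side, 34 mm diameter, 30 mm high, standing on the tub floor. Its origin is the centre of its underside, z up.
- coupling1: steel coupling already in the tub, on its -y side, the same size. Its origin is the centre of its underside, z up.
- pipe_a: bystander: dark pipe length standing on the bench, 48 mm diameter, 150 mm high. Its origin is the centre of its underside, z up.
- pipe_b: bystander: dark pipe length standing on the bench, 60 mm diameter, 130 mm high. Its origin is the centre of its underside, z up.
- jar: bystander: yellow jar with a white cap, 60 mm diameter, 85 mm high. Its origin is the centre of its underside, z up.
- union: bystander: round brass pipe union, 64 mm diameter, 50 mm high. Its origin is the centre of its underside, z up.
- tee: bystander: grey pipe tee lying on the bench, 80 by 66 mm, about 45 mm high. Its origin is under the crossing of its axes.
- carton: bystander: closed cardboard carton 70 by 100 by 50 mm high. Its origin is the centre of its underside, z up.
- wrench: bystander: wrench lying flat on the bench at the left, about 200 mm long. Its origin is at its underside near the middle.
Mind the look-alikes: they are no part of the job. There is more than one size of the brass_nipple; the job needs the middle-sized.

How it is judged:
On the way, in this order (a step that is already met when the one before it is completed fails the run):
1. the brass nipple is in the tub and released (x of brass_nipple in the frame of tub between -0.075 and 0.075 m and y of brass_nipple in the frame of tub between -0.055 and 0.055 m and z of brass_nipple in the frame of tub between -0.005 and 0.07 m and contact force between the fingers and brass_nipple below 0.05 N and linear speed of brass_nipple below 0.05 m/s), for 0.2 s.
2. the lid is pressed fully home and level on the tub (z of lid in the frame of tub below 0.0595 m and angle between the x axis of lid and the x axis of tub, either way round below 0.06 rad and angle between lid's own z axis and vertical below 0.02 rad and horizontal distance between lid and tub below 0.008 m), for 0.2 s.
At the end, for the whole second after the job is handed in: the lid is seated on the tub, its origin less than 59.5 mm above the tub's (57 mm is fully home), level within 0.02 rad, square to the tub within 0.06 rad, centred within 8 mm, released and at rest; the brass nipple and the two couplings are inside the tub under it (all of step 2 and x of brass_nipple in the frame of tub between -0.075 and 0.075 m and y of brass_nipple in the frame of tub between -0.055 and 0.055 m and z of brass_nipple in the frame of tub between -0.005 and 0.07 m and x of coupling0 in the frame of tub between -0.075 and 0.075 m and y of coupling0 in the frame of tub between -0.055 and 0.055 m and z of coupling0 in the frame of tub between -0.005 and 0.07 m and x of coupling1 in the frame of tub between -0.075 and 0.075 m and y of coupling1 in the frame of tub between -0.055 and 0.055 m and z of coupling1 in the frame of tub between -0.005 and 0.07 m and linear speed of lid below 0.02 m/s and contact force between the fingers and lid below 0.05 N); the robot touches nothing.
It fails at once if the grey nipple is taken out of its compartment (distance of grey_nipple from where it was at the start of the episode above 0.08 m or height (world z) of grey_nipple above 0.05 m).
It fails at once if the black nipple is taken out of its compartment (distance of black_nipple from where it was at the start of the episode above 0.08 m or height (world z) of black_nipple above 0.05 m).
It fails at once if a bystander (pipe_a, pipe_b) is shifted more than 40 mm or tipped over (distance of any of pipe_a, pipe_b from where it was at the start of the episode above 0.04 m or angle between any of pipe_a, pipe_b's own z axis and vertical above 0.5 rad).
It fails at once if a bystander (jar, union) is shifted more than 40 mm or tipped over (distance of any of jar, union from where it was at the start of the episode above 0.04 m or angle between any of jar, union's own z axis and vertical above 0.5 rad).
It fails at once if a bystander (tee, carton, wrench) is shifted more than 40 mm or tipped over (distance of any of tee, carton, wrench from where it was at the start of the episode above 0.04 m or angle between any of tee, carton, wrench's own z axis and vertical above 0.5 rad).
It also fails if it takes over 58 s, if anything falls off the work surface, if the arm or the gripper's body presses on something with over 40 N, if the wrist force passes 120 N, or if a joint passes its speed limit or range.

## Working session

There is one attempt and no reset: what is moved stays moved. The work goes in short steps, Python scripts to look and compute and a tool call to move; the robot and the scene stay as the last step left them, time stands still between calls to the robot, and variables do not carry over. Pictures are saved under pics/ and viewed, about 8 in all and at most 12, crops included, and the job is handed in when it is done.

Besides the shell and the picture viewer there is one more tool, called after "Call:" as name(argument=value, ...), one argument or row to a line, values as JSON. step_arm: Moves the arm, as the interface text tells. Its arguments: {"type":"object","properties":{"steps":{"type":"array"},"claw":{"type":"number"}},"required":["steps"]}

```bash
mkdir -p pics; cat > h.py <<'E'
import numpy as np, cv2
from plant import *
def cloud(name, d):
    P=camera_params(name); K=np.array(P["mtx"]); k1=P["k1"]; T=np.array(P["extrinsics"])
    v,u=np.mgrid[0:d.shape[0],0:d.shape[1]].astype(float)
    pts=np.stack([u.ravel(),v.ravel()],1)[:,None]
    s=cv2.undistortPoints(pts,K,np.array([k1,0,0,0,0.]))[:,0]
    z=d.ravel(); c=np.c_[s*z[:,None],z]
    w=c@T[:3,:3].T+T[:3,3]; w[z==0]=np.nan
    return w.reshape(*d.shape,3)
E
python3 - <<'E'
from h import *
for n in("top","scene"):
    p,d=grab_frame(n); cv2.imwrite(f"pics/{n}0.png",p[:,:,::-1]); np.savez(f"{n}0.npz",p=p,w=cloud(n,d))
    print(n,np.round(camera_params(n)["extrinsics"],3).tolist())
E
```

```text
top [[-0.009, -0.996, 0.092, 0.41], [-1.0, 0.008, -0.013, 0.111], [0.012, -0.092, -0.996, 1.372], [0.0, 0.0, 0.0, 1.0]]
scene [[-0.868, 0.365, -0.337, 0.884], [0.497, 0.65, -0.575, 0.69], [0.009, -0.667, -0.745, 0.84], [0.0, 0.0, 0.0, 1.0]]
```

View pics/top0.png

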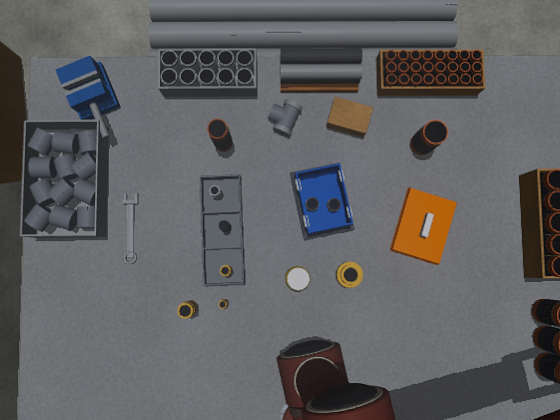

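View pics/scene0.png

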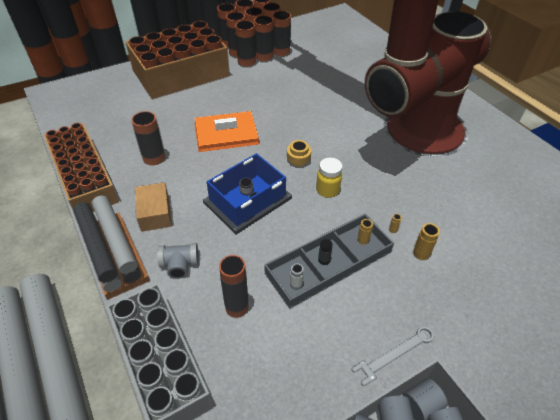

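The brass nipple in the bin is at top-view pixel (226,271). The brass pieces at (187,310) and (223,303) are the look-alikes on the bench. The tub is at about (322,200), the lid at (425,226), and the jar and union at (298,278) and (350,274). Next I'll measure their poses.

```bash
python3 - <<'E'
from h import *
D=np.load("top0.npz");p=D["p"];w=D["w"]
hsv=cv2.cvtColor(p,cv2.COLOR_RGB2HSV)
def rect(n,m):
    q=w[m][:,:2].astype(np.float32)
    lab=cv2.minAreaRect(q*1000); print(n,len(q),lab, "zmed",np.nanmedian(w[m][:,2]))
def roi(a,b,c,d):
    m=np.zeros(p.shape[:2],bool); m[b:d,a:c]=1; return m
z=w[...,2]
H,S,V=[hsv[...,i] for i in range(3)]
rect("lid",roi(380,180,470,270)&(z>0.014)&(z<0.03)&(S>150))
rect("rib",roi(380,180,470,270)&(z>0.036))
rect("tubrim",roi(285,155,360,245)&(z>0.068))
rect("bin",roi(195,170,250,290)&(z>0.028)&(z<0.042))
for n,r in dict(brass=(215,258,240,283),black=(215,215,240,240),grey=(205,180,228,205),big=(172,295,202,325),small=(213,293,233,313)).items():
    m=roi(*r)&(z>0.03 if n in("big","small") else z>0.045); rect(n,m); print(np.nanmin(w[m],0),np.nanmax(w[m],0))
for n,r in dict(c0=(303,194,321,214),c1=(325,194,343,214),jar=(280,260,315,295),union=(332,258,368,292)).items():
    rect(n,roi(*r)&(z>0.025))
D=np.load("scene0.npz");p=D["p"];w=D["w"];z=w[...,2]
m=roi(355,215,378,250)&(z>0.055);rect("brass-scene",m);print(np.nanmax(w[m],0))
rect("lid-scene",roi(190,110,262,150)&(z>0.015)&(z<0.03));rect("tub-scene",roi(200,150,295,220)&(z>0.069)&(z<0.08))
rect("rib-scene",roi(190,100,262,150)&(z>0.038))
s=state();print(s["tool_pos"],s["tool_rot"])
E
```

```text
lid 2913 ((500.6819152832031, -257.82171630859375), (123.5737533569336, 162.85000610351562), 72.52462005615234) zmed 0.022159926820940257
rib 183 ((501.5436096191406, -257.6020812988281), (17.96122169494629, 60.343021392822266), 75.36650848388672) zmed 0.0480436807325364
tubrim 545 ((566.2676391601562, -4.800201416015625), (150.50668334960938, 118.7337646484375), 11.446072578430176) zmed 0.07538409323539819
bin 690 ((495.24761962890625, 244.9846649169922), (271.013671875, 101.0969467163086), 2.0144717693328857) zmed 0.03466956507005925
brass 103 ((394.7725524902344, 233.18675231933594), (25.549081802368164, 23.957273483276367), 87.01827239990234) zmed 0.06497195598517291
[0.38261501 0.22028454 0.04718444] [0.40663437 0.24591904 0.07292614]
black 103 ((502.3523864746094, 236.0020294189453), (24.105337142944336, 25.685256958007812), 0.480204313993454) zmed 0.06498043931167552
[0.4902772  0.22316657 0.04702884] [0.51442234 0.24882844 0.07175487]
grey 103 ((587.3902587890625, 257.9528503417969), (25.537792205810547, 25.002506256103516), 2.167203426361084) zmed 0.06406994111586983
[0.5745
[... 1013 characters left out ...]
ss-scene 113 ((395.2856140136719, 236.415771484375), (26.328943252563477, 23.892993927001953), 10.464077949523926) zmed 0.06359947875541483
[0.40844039 0.24927067 0.06697791]
lid-scene 1540 ((501.5694580078125, -257.4326171875), (130.11062622070312, 161.41845703125), 72.26173400878906) zmed 0.020546171780695288
tub-scene 598 ((565.6527709960938, -0.5453338623046875), (153.04043579101562, 119.15816497802734), 11.263265609741211) zmed 0.07351382206231943
rib-scene 129 ((501.8589172363281, -256.1159362792969), (23.20794677734375, 59.75468444824219), 72.51066589355469) zmed 0.04514506703785315
[ 0.20346837 -0.5903615   0.23019638] [-9.26344635e-04  9.86267284e-01  1.65154423e-01 -5.38371982e-05]
```

Call:
step_arm(
  steps=[
    [30, -35, 0, 6.4],
    [30, -35, 0, 6.4],
    [30, -35, 0, 6.3],
    [30, -38, 0, 0],
    [30, -38, 0, 0],
    [20, -44, 0, 0],
    [20, -44, 0, 0],
    [0, -48, 0, 0],
  ],
  claw=75,
)

```text
time: 0.9
tool_pos: [0.3751, -0.2504, 0.2254]
tool_rot: [-0.005, 1.0, -0.013, -0.002]
contact_force: [0.6, 0.3, -0.4]
gripper_width: 0.749
```

Call:
step_arm(
  steps=[
    [20, -45, 0, 0],
    [10, -48, 0, 0],
    [0, -50, 0, 0],
    [0, -50, 0, 0],
    [0, -50, 0, 0],
    [0, -50, 0, 0],
    [0, -50, 0, 0],
    [0, -50, 0, 0],
  ],
)

```text
time: 1.7
tool_pos: [0.4118, 0.1436, 0.2265]
tool_rot: [-0.005, 1.0, -0.015, -0.001]
contact_force: [0.7, -0.7, 0.8]
gripper_width: 0.75
```

Call:
step_arm(
  steps=[
    [0, -50, 0, 0],
    [0, -40, 0, 0],
    [0, 0, 0, 0],
    [0, 0, 0, 0],
  ],
)

```text
time: 2.1
tool_pos: [0.4112, 0.2405, 0.2259]
tool_rot: [-0.005, 1.0, -0.01, -0.002]
contact_force: [0.1, -0.1, -0.1]
gripper_width: 0.748
```

Call:
step_arm(
  steps=[
    [-16, 6, 20, 0],
    [0, 0, 45, 0],
    [0, 0, 45, 0],
    [0, 0, 15, 0],
    [0, 0, 0, 0],
  ],
)

```text
time: 2.6
tool_pos: [0.3956, 0.2313, 0.0982]
tool_rot: [-0.005, 1.0, -0.013, -0.0]
contact_force: [-0.1, 0.3, -0.3]
gripper_width: 0.751
```

```bash
python3 - <<'E'
from h import *
p,d=grab_frame("scene"); w=cloud("scene",d); cv2.imwrite("pics/s1.png",cv2.resize(p[170:300,300:460,::-1],None,fx=4,fy=4))
s=state();print(s["tool_pos"],s["tool_rot"])
E
```

```text
[0.39594553 0.23144735 0.09902982] [-5.38303414e-03  9.99901195e-01 -1.29854765e-02  3.69249465e-05]
```

View pics/s1.png

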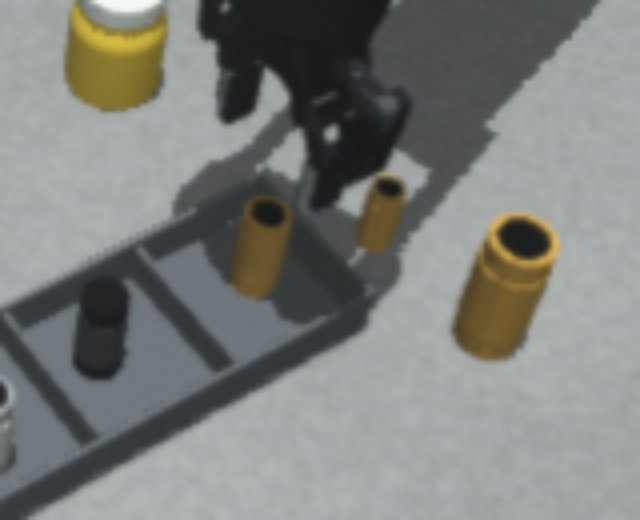

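Crop: the fingers straddle the brass nipple, whose top is at crop (268,210), and both look-alikes are clear of them. I'll descend.

Call:
step_arm(
  steps=[
    [0, -3, 30, 0],
    [0, 0, 25, 0],
    [0, 0, 8, 0],
    [0, 0, 0, 0],
  ],
)

```text
time: 3.05
tool_pos: [0.4023, 0.2347, 0.0416]
tool_rot: [-0.007, 1.0, -0.015, 0.006]
contact_force: [0.5, -0.2, 0.6]
gripper_width: 0.748
```

Call:
step_arm(
  steps=[
    [0, 0, 0, 0],
    [0, 0, 0, 0],
    [0, 0, 0, 0],
    [0, 0, 0, 0],
    [0, 0, 0, 0],
  ],
  claw=10,
)

```text
time: 3.55
tool_pos: [0.4064, 0.2357, 0.0478]
tool_rot: [-0.009, 1.0, -0.016, 0.01]
contact_force: [-0.2, 0.1, -0.9]
gripper_width: 0.285
```

```bash
python3 - <<'E'
from h import *
p,d=grab_frame("scene"); cv2.imwrite("pics/s2.png",cv2.resize(p[150:290,300:460,::-1],None,fx=4,fy=4))
s=state();print({k:np.round(v,3).tolist() for k,v in s.items()})
E
```

```text
{'time': 3.6, 'joint_pos': [0.361, -0.151, 2.135, 0.01, 1.132, 1.959], 'joint_vel': [-0.0, 0.005, 0.003, -0.0, -0.002, -0.001], 'joint_efforts': [-0.019, -25.906, -32.414, 0.029, -0.055, -0.0], 'tool_pos': [0.406, 0.236, 0.048], 'tool_rot': [-0.009, 1.0, -0.016, 0.01], 'contact_force': [-0.15, 0.158, 0.552], 'ft_torque': [0.009, 0.008, -0.029], 'gripper_width': 0.288}
```

View pics/s2.png

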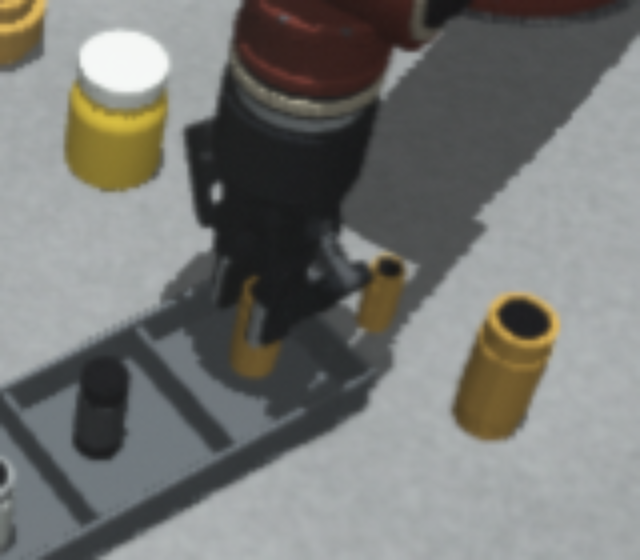

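The grip is high and about 11 mm off along x, because the pose drifted while holding. I'll open, correct and regrip.

Call:
step_arm(
  steps=[
    [0, 0, 0, 0],
    [0, 0, 0, 0],
    [0, 0, 0, 0],
  ],
  claw=75,
)

```text
time: 3.9
tool_pos: [0.4064, 0.2359, 0.0479]
tool_rot: [-0.009, 1.0, -0.016, 0.011]
contact_force: [-0.4, -0.3, 0.6]
gripper_width: 0.753
```

Call:
step_arm(
  steps=[
    [-6, 0, 6, 0],
    [-5, 0, 6, 0],
  ],
)

```text
time: 4.1
tool_pos: [0.3962, 0.2368, 0.036]
tool_rot: [-0.01, 1.0, -0.016, 0.011]
contact_force: [0.5, 0.4, -1.2]
gripper_width: 0.755
```

Call:
step_arm(
  steps=[
    [0, 0, 0, 0],
    [0, 0, 0, 0],
    [0, 0, 0, 0],
    [0, 0, 0, 0],
  ],
  claw=10,
)

```text
time: 4.5
tool_pos: [0.394, 0.2364, 0.0341]
tool_rot: [-0.009, 1.0, -0.015, 0.01]
contact_force: [0.0, 0.2, -1.8]
gripper_width: 0.299
```

Call:
step_arm(
  steps=[
    [0, 0, -30, 0],
    [0, 0, -45, 0],
    [0, 0, -45, 0],
    [20, 15, -20, 0],
    [30, 35, 0, -4.4],
    [30, 35, 0, -4.4],
    [30, 35, 0, -4.4],
    [30, 30, 0, 0],
  ],
)

```text
time: 5.3
tool_pos: [0.543, 0.0925, 0.1802]
tool_rot: [-0.007, 0.994, 0.109, 0.011]
contact_force: [-0.1, 0.7, -0.9]
gripper_width: 0.296
```

Call:
step_arm(
  steps=[
    [15, 33, 0, 0],
    [15, 33, 0, 0],
    [15, 32, 0, 0],
    [0, 0, 0, 0],
    [0, 0, 0, 0],
  ],
)

```text
time: 5.8
tool_pos: [0.614, -0.0019, 0.179]
tool_rot: [-0.007, 0.994, 0.105, 0.011]
contact_force: [-0.3, -0.0, -1.1]
gripper_width: 0.298
```

```bash
python3 - <<'E'
from h import *
p,d=grab_frame("scene"); cv2.imwrite("pics/s3.png",cv2.resize(p[90:240,170:330,::-1],None,fx=4,fy=4))
s=state();print(s["tool_pos"],s["tool_rot"])
E
```

```text
[ 0.61391808 -0.00178231  0.17900452] [-0.0070283   0.99430951  0.10566421  0.01158754]
```

View pics/s3.png

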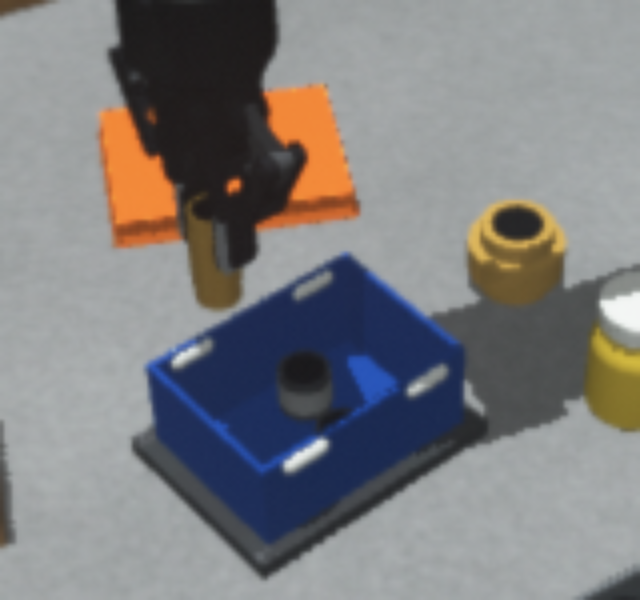

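Crop: the nipple is held upright at crop (215,250), short of the tub's +x half, which has free space. A coupling shows at (305,380). I'll correct slightly and lower it in.

Call:
step_arm(
  steps=[
    [-4, -4, 20, 0],
    [-3, -3, 30, 0],
    [0, 0, 30, 0],
    [0, 0, 15, 0],
    [0, 0, 0, 0],
  ],
)

```text
time: 6.35
tool_pos: [0.6062, 0.0103, 0.0834]
tool_rot: [-0.007, 0.994, 0.109, 0.013]
contact_force: [0.2, 0.2, -0.4]
gripper_width: 0.297
```

Call:
step_arm(
  steps=[
    [0, 4, 15, 0],
    [0, 1, 15, 0],
    [0, 0, 12, 0],
    [0, 0, 3, 0],
    [0, 0, 0, 0],
  ],
)

```text
time: 6.85
tool_pos: [0.6108, 0.0063, 0.0383]
tool_rot: [-0.007, 0.994, 0.109, 0.016]
contact_force: [0.4, 0.5, -0.9]
gripper_width: 0.295
```

Call:
step_arm(
  steps=[
    [0, 0, 2, 0],
    [0, 0, 2, 0],
    [0, 0, 1, 0],
  ],
)

```text
time: 7.15
tool_pos: [0.6122, 0.0061, 0.0344]
tool_rot: [-0.006, 0.994, 0.109, 0.017]
contact_force: [-0.3, 0.5, -1.3]
gripper_width: 0.3
```

Call:
step_arm(
  steps=[
    [0, 0, 0, 0],
    [0, 0, 0, 0],
    [0, 0, 0, 0],
  ],
  claw=55,
)

```text
time: 7.45
tool_pos: [0.6132, 0.006, 0.0357]
tool_rot: [-0.006, 0.994, 0.109, 0.018]
contact_force: [0.5, 0.8, 0.1]
gripper_width: 0.551
```

Now straight up, along a slightly tilted axis, then over to the lid.

Call:
step_arm(
  steps=[
    [0, 0, -30, 0],
    [0, 0, -45, 0],
    [0, 0, -45, 0],
    [0, 0, -25, 0],
    [0, 0, 0, 0],
    [0, 0, 0, 0],
  ],
)

```text
time: 8.05
tool_pos: [0.6072, 0.0038, 0.1853]
tool_rot: [-0.006, 0.994, 0.109, 0.018]
contact_force: [0.2, -0.6, -0.5]
gripper_width: 0.553
```

```bash
python3 - <<'E'
from h import *
s=state();print(s["time"],s["tool_pos"],s["tool_rot"],s["joint_pos"])
p,d=grab_frame("scene"); w=cloud("scene",d)
cv2.imwrite("pics/s4.png",cv2.resize(p[90:240,170:330,::-1],None,fx=4,fy=4))
E
```

```text
8.05 [0.60718155 0.00375474 0.18527257] [-0.0061831   0.9938651   0.10902249  0.01755083] [-0.12569564  0.02116142  1.72343403  0.02062801  1.36577515  1.22269902]
```

View pics/s4.png

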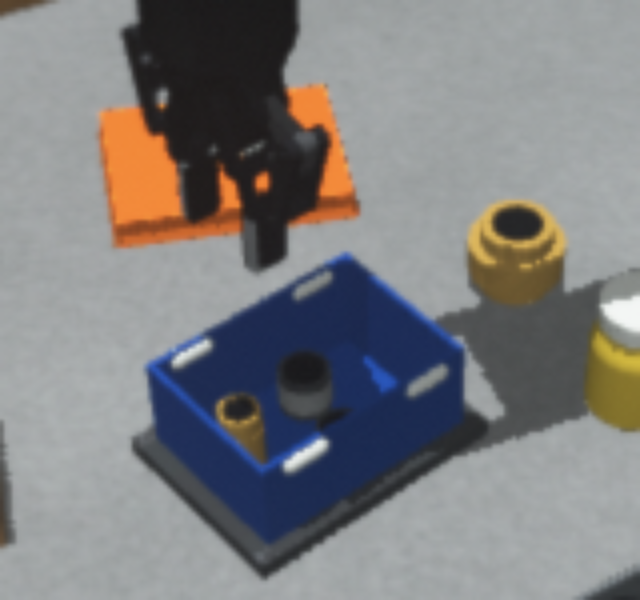

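Crop: the brass nipple stands in the tub at (240,420), beside a coupling at (305,380). On to the lid.

Call:
step_arm(
  steps=[
    [-20, 35, 0, 7.5],
    [-20, 35, 0, 7.5],
    [-20, 35, 0, 7.5],
    [-20, 35, 0, 7.5],
    [0, 40, 0, 0],
    [0, 40, 0, 0],
    [0, 0, 0, 0],
    [0, 0, 0, 0],
  ],
)

```text
time: 8.9
tool_pos: [0.494, -0.2145, 0.1592]
tool_rot: [-0.015, 0.987, -0.162, 0.002]
contact_force: [-0.7, -0.0, 0.5]
gripper_width: 0.553
```

Call:
step_arm(
  steps=[
    [10, 21, 10, -0.6],
    [11, 21, 15, -0.6],
    [0, 0, 30, 0],
    [0, 0, 0, 0],
    [0, 0, 0, 0],
  ],
)

```text
time: 9.4
tool_pos: [0.5021, -0.2548, 0.0971]
tool_rot: [-0.017, 0.989, -0.148, -0.0]
contact_force: [0.2, 0.3, -0.5]
gripper_width: 0.547
```

Call:
step_arm(
  steps=[
    [0, 5, 25, 0],
    [0, 0, 25, 0],
    [0, 0, 12, 0],
    [0, 0, 6, 0],
    [0, 0, 0, 0],
  ],
)

```text
time: 9.9
tool_pos: [0.5057, -0.2558, 0.0332]
tool_rot: [-0.015, 0.989, -0.145, 0.003]
contact_force: [-1.3, -0.0, -0.4]
gripper_width: 0.553
```

Call:
step_arm(
  steps=[
    [-4, 3, 3, 0],
    [0, 0, 2, 0],
  ],
)

```text
time: 10.1
tool_pos: [0.5024, -0.2581, 0.0304]
tool_rot: [-0.014, 0.989, -0.144, 0.005]
contact_force: [0.0, 0.4, 0.2]
gripper_width: 0.547
```

Call:
step_arm(
  steps=[
    [0, 0, 0, 0],
    [0, 0, 0, 0],
    [0, 0, 0, 0],
    [0, 0, 0, 0],
  ],
  claw=0,
)

```text
time: 10.5
tool_pos: [0.5031, -0.2592, 0.0325]
tool_rot: [-0.013, 0.989, -0.145, 0.007]
contact_force: [1.1, 0.5, -0.9]
gripper_width: 0.167
```

Call:
step_arm(
  steps=[
    [0, 0, 0, 0],
    [0, 0, 3, 0],
    [0, 0, 3, 0],
    [0, 0, 2, 0],
  ],
  claw=40,
)

```text
time: 10.9
tool_pos: [0.5037, -0.2592, 0.0242]
tool_rot: [-0.013, 0.989, -0.145, 0.007]
contact_force: [-0.7, -0.5, 0.5]
gripper_width: 0.401
```

Call:
step_arm(
  steps=[
    [0, 0, 0, 0],
    [0, 0, 0, 0],
    [0, 0, 0, 0],
  ],
  claw=0,
)

```text
time: 11.2
tool_pos: [0.5035, -0.2594, 0.0245]
tool_rot: [-0.013, 0.989, -0.145, 0.006]
contact_force: [0.4, -1.2, -0.6]
gripper_width: 0.178
```

Call:
step_arm(
  steps=[
    [0, 0, -15, 0],
    [0, 0, -40, 0],
    [0, 0, -45, 0],
    [0, 0, -40, 0],
    [0, 0, 0, 0],
  ],
)

```text
time: 11.7
tool_pos: [0.4997, -0.2617, 0.1699]
tool_rot: [-0.014, 0.989, -0.145, 0.005]
contact_force: [0.6, -0.1, -0.3]
gripper_width: 0.175
```

Call:
step_arm(
  steps=[
    [-5, -40, 0, -7],
    [10, -40, 0, -7],
    [15, -40, 0, -7],
    [25, -40, 0, -7],
    [20, -40, 0, 0],
    [0, 0, 0, 0],
    [0, 0, 0, 0],
  ],
)

```text
time: 12.4
tool_pos: [0.5736, -0.053, 0.1795]
tool_rot: [-0.012, 0.994, 0.108, 0.01]
contact_force: [-0.1, 0.8, -1.6]
gripper_width: 0.177
```

Call:
step_arm(
  steps=[
    [3, -25, 10, 0.8],
    [3, -26, 10, 0],
    [0, 0, 10, 0],
    [0, 0, 0, 0],
    [0, 0, 0, 0],
  ],
)

```text
time: 12.9
tool_pos: [0.568, -0.0051, 0.149]
tool_rot: [-0.011, 0.995, 0.097, 0.009]
contact_force: [0.4, 0.2, -0.4]
gripper_width: 0.174
```

```bash
cat > m.py <<'E'
from h import *
import sys
s=state();print(s["time"],np.round(s["tool_pos"],4),np.round(s["tool_rot"],4),np.round(s["contact_force"],1))
p,d=grab_frame("scene"); w=cloud("scene",d); hsv=cv2.cvtColor(p,cv2.COLOR_RGB2HSV)
pt,dt=grab_frame("top"); wt=cloud("top",dt); ht=cv2.cvtColor(pt,cv2.COLOR_RGB2HSV)
for n,w,h in(("scene",w,hsv),("top",wt,ht)):
    m=(h[...,0]>4)&(h[...,0]<16)&(h[...,1]>190)&(np.abs(w[...,0]-.566)<.14)&(np.abs(w[...,1])<.14)&(w[...,2]>.04)
    q=w[m]
    if len(q)<100: print(n,"few",len(q)); continue
    zt=np.percentile(q[:,2],60); q=q[np.abs(q[:,2]-zt)<.01]
    for _ in range(3):   # fit top plane
        A=np.c_[q[:,:2]-[.566,-.0025],np.ones(len(q))]; c=np.linalg.lstsq(A,q[:,2],rcond=None)[0]; r=q[:,2]-A@c; q=q[np.abs(r)<.003]
    print(n,len(q),"slope",np.round(c[:2],4),"z at centre",round(c[2],4),cv2.minAreaRect((q[:,:2]*1000).astype(np.float32)))
    m2=(np.abs(w[...,2]-.075)<.005)&(np.abs(w[...,0]-.566)<.1)&(np.abs(w[...,1])<.1)
if len(sys.argv)>1: cv2.imwrite(sys.argv[1],np.hstack([cv2.resize(p[90:240,170:330,::-1],(400,375)),cv2.resize(pt[130:280,250:410,::-1],(400,375))]))
E
python3 m.py pics/s5.png
```

```text
12.9 [ 0.568  -0.0051  0.149 ] [-0.0108  0.9951  0.0974  0.0093] [ 0.4  0.2 -0.4]
scene 1864 slope [0.0092 0.0039] z at centre 0.1457 ((568.8549194335938, -2.2431869506835938), (160.03717041015625, 121.44124603271484), 10.553441047668457)
top 901 slope [0.0089 0.0038] z at centre 0.1471 ((565.8204956054688, -7.071037292480469), (160.21058654785156, 120.33760070800781), 10.944305419921875)
```

View pics/s5.png

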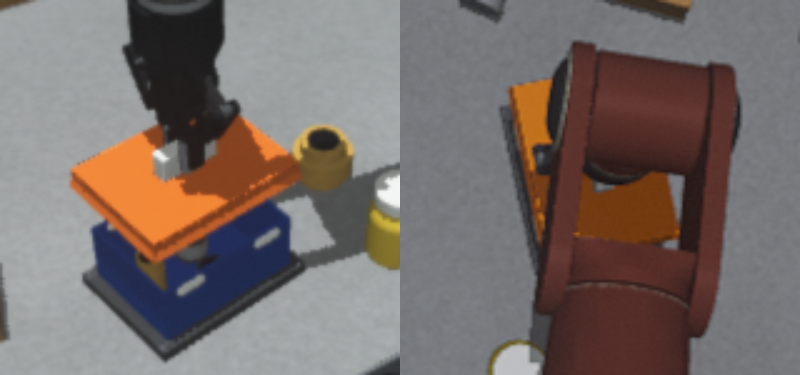

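Image: the lid is held level above the tub and nearly aligned with it. I'll lower it.

Call:
step_arm(
  steps=[
    [-2, -1, 15, -0.6],
    [0, 0, 20, 0],
    [0, 0, 8, 0],
    [0, 0, 0, 0],
  ],
)

```text
time: 13.4
tool_pos: [0.5675, -0.0059, 0.1049]
tool_rot: [-0.01, 0.995, 0.102, 0.011]
contact_force: [0.1, 0.0, -2.0]
gripper_width: 0.176
```

```bash
python3 m.py
```

```text
13.4 [ 0.5675 -0.0059  0.1049] [-0.0102  0.9947  0.1017  0.0109] [ 0.1  0.  -2. ]
scene 1747 slope [0.0121 0.0066] z at centre 0.1017 ((568.3226928710938, -2.7210617065429688), (159.49517822265625, 120.25804138183594), 11.429847717285156)
top 768 slope [0.0149 0.0067] z at centre 0.1038 ((565.2655029296875, -7.4175262451171875), (160.76795959472656, 119.56627655029297), 12.027159690856934)
```

Call:
step_arm(
  steps=[
    [-1, -3, 0, 0],
    [0, 0, 6, 0.3],
    [0, 0, 5, 0],
    [0, 0, 3, 0],
    [0, 0, 0, 0],
  ],
)

```text
time: 14.0
tool_pos: [0.5686, -0.0027, 0.0939]
tool_rot: [-0.009, 0.995, 0.099, 0.014]
contact_force: [-0.1, 0.2, -1.4]
gripper_width: 0.175
```

```bash
python3 m.py
```

```text
14.0 [ 0.5686 -0.0027  0.0939] [-0.0095  0.9949  0.0992  0.0141] [-0.1  0.2 -1.4]
scene 1741 slope [0.0183 0.0019] z at centre 0.0907 ((568.75439453125, 0.6589584350585938), (160.7522735595703, 120.73918151855469), 10.912095069885254)
top 740 slope [0.0175 0.0005] z at centre 0.0924 ((551.01513671875, 10.753028869628906), (195.94212341308594, 98.4488296508789), 48.400936126708984)
```

Call:
step_arm(
  steps=[
    [-2, 0, 2, 0],
    [0, 0, 3, 0],
    [0, 0, 2, 0],
    [0, 0, 0, 0],
  ],
)

```text
time: 14.5
tool_pos: [0.5676, -0.0024, 0.089]
tool_rot: [-0.01, 0.995, 0.099, 0.015]
contact_force: [-1.6, 0.1, 0.7]
gripper_width: 0.173
```

```bash
python3 m.py
```

```text
14.5 [ 0.5676 -0.0024  0.089 ] [-0.0102  0.9949  0.0989  0.0147] [-1.6  0.1  0.7]
scene 1723 slope [0.0159 0.0062] z at centre 0.0858 ((567.62109375, 0.19396209716796875), (160.86032104492188, 120.82315826416016), 10.988341331481934)
top 698 slope [0.0094 0.0141] z at centre 0.0871 ((565.3203735351562, -4.177825927734375), (160.76629638671875, 119.41295623779297), 11.331847190856934)
```

The lid is now loose on the clips and centred. I'll press gradually while still gripping.

Call:
step_arm(
  steps=[
    [0, 0, 3, 0],
    [0, 0, 3, 0],
    [0, 0, 3, 0],
  ],
)

```text
time: 14.9
tool_pos: [0.5686, -0.0028, 0.0874]
tool_rot: [-0.01, 0.995, 0.1, 0.014]
contact_force: [-10.8, -0.1, 18.5]
gripper_width: 0.173
```

Call:
step_arm(
  steps=[
    [-1, 0, 4, 0],
    [-1, 0, 6, 0],
    [-1, 0, 6, 0],
  ],
)

```text
time: 15.2
tool_pos: [0.5697, -0.0031, 0.0847]
tool_rot: [-0.01, 0.995, 0.1, 0.016]
contact_force: [-10.4, 1.5, 20.7]
gripper_width: 0.174
```

Call:
step_arm(
  steps=[
    [-3, 0, 8, 0],
    [-3, 0, 9, 0],
    [-3, 0, 9, 0],
  ],
)

```text
time: 15.5
tool_pos: [0.571, -0.0027, 0.0804]
tool_rot: [-0.01, 0.995, 0.101, 0.023]
contact_force: [-27.5, 5.0, 51.7]
gripper_width: 0.172
```

```bash
python3 m.py
```

```text
15.5 [ 0.571  -0.0027  0.0804] [-0.0103  0.9946  0.1011  0.0232] [-27.5   5.   51.7]
scene 1736 slope [-0.0014 -0.0012] z at centre 0.0776 ((569.9512939453125, 0.5545578002929688), (161.4427490234375, 120.39125061035156), 11.036478042602539)
top 715 slope [-0.0032  0.0008] z at centre 0.0792 ((567.7036743164062, -4.7370758056640625), (160.48724365234375, 119.73016357421875), 11.626226425170898)
```

The lid reads fully home (top face at 0.0784) and level. I'll relax and release.

Call:
step_arm(
  steps=[
    [0, 0, 0, 0],
    [0, 0, 0, 0],
  ],
)

```text
time: 15.8
tool_pos: [0.5705, -0.0018, 0.0815]
tool_rot: [-0.01, 0.994, 0.102, 0.023]
contact_force: [-1.9, 1.0, 0.7]
gripper_width: 0.172
```

Call:
step_arm(
  steps=[
    [0, 0, 0, 0],
    [0, 0, 0, 0],
    [0, 0, 0, 0],
  ],
  claw=50,
)

```text
time: 16.1
tool_pos: [0.5714, -0.0027, 0.0807]
tool_rot: [-0.01, 0.994, 0.102, 0.025]
contact_force: [-0.4, 0.7, -1.5]
gripper_width: 0.5
```

Call:
step_arm(
  steps=[
    [0, 0, -10, 0],
    [0, 0, -30, 0],
    [0, 0, -40, 0],
    [0, 0, -30, 0],
    [0, 0, 0, 0],
  ],
)

```text
time: 16.6
tool_pos: [0.5659, -0.0063, 0.1946]
tool_rot: [-0.009, 0.995, 0.101, 0.024]
contact_force: [0.4, 0.6, -0.0]
gripper_width: 0.501
```

```bash
python3 m.py pics/s6.png
```

```text
16.6 [ 0.5659 -0.0063  0.1946] [-0.0094  0.9945  0.1012  0.0238] [ 0.4  0.6 -0. ]
scene 1755 slope [0.0035 0.0079] z at centre 0.0786 ((570.9111328125, 1.058502197265625), (158.1334228515625, 120.33867645263672), 11.467822074890137)
top 884 slope [0.0014 0.0087] z at centre 0.0801 ((567.4905395507812, -3.11614990234375), (161.0159149169922, 119.50591278076172), 11.533227920532227)
```

View pics/s6.png

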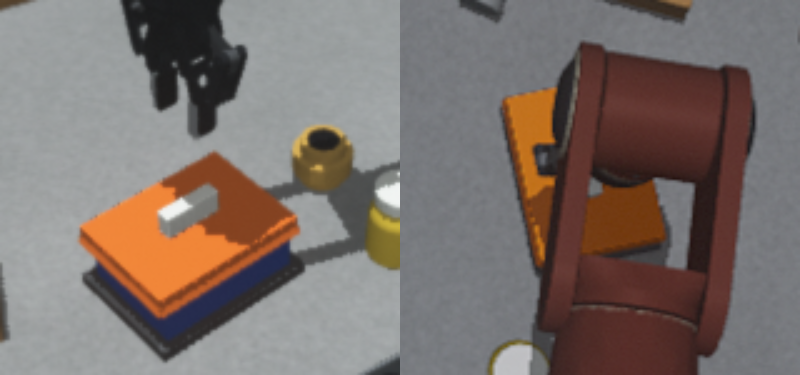

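Image: the lid is on and square. The measured height is about 1 mm above full home, with a slight tilt (0.008 rad, +y side up). I'll press both long sides in turn with shut fingers.

Call:
step_arm(
  steps=[
    [-2, -21, 15, 0],
    [-3, -21, 30, 0],
    [0, 0, 30, 0],
    [0, 0, 20, 0],
    [0, 0, 0, 0],
  ],
  claw=0,
)

```text
time: 17.2
tool_pos: [0.5489, 0.038, 0.0848]
tool_rot: [-0.011, 0.995, 0.101, 0.015]
contact_force: [-0.3, -1.1, -0.9]
gripper_width: 0.002
```

Call:
step_arm(
  steps=[
    [6, 0, 2, 0],
    [0, 0, 4, 0],
    [0, 0, 5, 0],
    [0, 0, 7, 0],
    [0, 0, 9, 0],
  ],
)

```text
time: 17.7
tool_pos: [0.556, 0.0394, 0.0777]
tool_rot: [-0.011, 0.995, 0.102, 0.007]
contact_force: [-35.5, -1.4, 57.3]
gripper_width: -0.001
```

Call:
step_arm(
  steps=[
    [0, 0, 0, 0],
    [0, 0, -25, 0],
    [0, 0, -30, 0],
    [0, 0, 0, 0],
  ],
)

```text
time: 18.1
tool_pos: [0.5602, 0.0371, 0.1439]
tool_rot: [-0.01, 0.995, 0.101, 0.013]
contact_force: [1.4, 0.0, -0.1]
gripper_width: -0.0
```

Call:
step_arm(
  steps=[
    [0, 40, 0, 0],
    [0, 40, 0, 0],
    [0, 0, 20, 0],
    [0, 0, 15, 0],
    [0, 0, 0, 0],
  ],
)

```text
time: 18.6
tool_pos: [0.5813, -0.0438, 0.1097]
tool_rot: [-0.009, 0.995, 0.102, 0.018]
contact_force: [-0.6, -0.3, 0.4]
gripper_width: -0.002
```

Call:
step_arm(
  steps=[
    [-6, 0, 15, 0],
    [-2, 0, 12, 0],
    [0, 0, 4, 0],
    [-1, 0, 5, 0],
    [-1, 0, 6, 0],
    [-1, 0, 7, 0],
    [-1, 0, 7, 0],
  ],
)

```text
time: 19.3
tool_pos: [0.5745, -0.0439, 0.0779]
tool_rot: [-0.008, 0.994, 0.106, 0.016]
contact_force: [-19.8, 1.8, 35.2]
gripper_width: 0.0
```

Call:
step_arm(
  steps=[
    [0, 0, 0, 0],
    [0, 0, -20, 0],
    [0, 0, -40, 0],
    [0, 0, -40, 0],
    [0, 0, 0, 0],
  ],
)

```text
time: 19.8
tool_pos: [0.5715, -0.0437, 0.183]
tool_rot: [-0.007, 0.994, 0.108, 0.017]
contact_force: [1.3, 0.1, 1.5]
gripper_width: 0.003
```

```bash
python3 m.py
```

```text
19.8 [ 0.5715 -0.0437  0.183 ] [-0.0074  0.994   0.1076  0.0166] [1.3 0.1 1.5]
scene 1704 slope [-0.0011 -0.0017] z at centre 0.0776 ((569.7880859375, 1.0442581176757812), (161.6227569580078, 119.94254302978516), 10.537242889404297)
top 994 slope [ 0.0011 -0.0009] z at centre 0.079 ((567.6347045898438, -3.3390731811523438), (160.44174194335938, 119.6495361328125), 11.393573760986328)
```

The lid now matches the fully-home readings in both cameras (0.0776 and 0.079) and is level to 0.002 rad. The arm is clear, so I'm handing in.

```bash
python3 -c "
from plant import *
print(job_done(), state()['time'])"
```

```text
the job is handed in; nothing more can be done
the job is handed in; nothing more can be done
```

The brass nipple is in the tub with the couplings, and the lid is pressed home on top. I handed the job in shortly after 19.8 s (limit 58 s); no verdict was reported.

- **Nipple:** The first grip was high and about 11 mm off because the arm drifted while holding, so I opened and regripped. It then stood upright in the tub, and the fingers were clear, before I picked up the lid.
- **Lid:** I set it on the clips, pressed at the centre and let go. It then sprang up about 1 mm and tilted by 0.008 rad, so I pressed both long sides with shut fingers.
- **Forces:** The highest reading was about 67 N at the wrist (57 N of it downward, limit 120 N).
- **Last check:** The lid's top face read 77.6 mm in one camera and 79.0 mm in the other (home is 78 mm). It was level within about 0.002 rad and square within about 0.015 rad.
- **Centring:** The two cameras disagree on how far the lid sits from the tub's centre, about 2 mm against 4.4 mm; both are inside the 8 mm limit.
- **Not checked:** I did not re-measure the bystanders or the other two nipples at the end. I saw no contact with them.

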